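Tip the pressing block onto the glued pad

TASK

The glued note pad in the little press has to be weighted. First move the stapler off the pad and stand it on its base in the empty flat tray; then, without lifting the pressing block off the desk, slide it upright and square up against the press's low front fence, midway between the side guides, and push it high up so that it tips over the fence and comes to lie flat on the pad between the guides. Leave the bottles, the stamp and everything else where they are.

Things in the scene. Friction and masses are not known exactly. Their poses are not given: they have to be found in the camera images.
- press: Pad press, fixed. Origin: on the desk under the middle of the front face of its fence; x points level away over the pad, y along the fence, z up. The fence is a metal bar, x 0 to 8 mm, 176 mm long, 10 mm high. Behind it the pad lies between two wooden side guides (y = +-75 to +-88 mm, x 10 to 174 mm, 26 mm high). In front of the fence stands only the block.
- block_center (a point): Centre, half-way up, of the loose hardwood pressing block: 90 (own x) x 120 (own y) x 112 mm high (own z), too wide to grip, about 0.75 kg. Its felt foot has friction about 0.35 on the desk: pushed below mid-height it slides upright; pushed high it tips only if its foot is stopped. Starts upright before the fence, own x along the press's x within 0.35 rad.
- block_top (a point): Middle of the block's top face (the end with the steel plate), 56 mm from block_center along the block's own z. As the block turns about the fence's top edge the pushed face also rises (about 40 mm by the balance point, near 0.8 rad of tilt): a pusher that does not rise with it drags on the face and can jam.
- stapler_center (a point): Middle of the loose stapler, 27 mm above its underside; 145 mm long (own y), 37 wide (own x), 55 high (own z), 0.19 kg. Its arm does not move: grip from above across the arm (26 mm wide, 26 to 54 mm above the underside), mid-length. Starts standing on the pad, its length along the press's x within 0.3 rad.
- tray: Empty flat open tray, fixed on the desk, 215 mm long (own x) by 120 mm wide (own y), walls 4 mm thick and 20 mm high, floor 4 mm thick. Origin at the centre of its underside. It may stand at either side.
- organiser: Black pen organiser with a round cup, fixed, 139 x 149 mm and 169 mm high. Origin at the centre of its underside. It stands at the side where the tray is not.
- gel_bottle: Hand gel bottle, loose, 38 x 47 mm, 106 mm high, origin at the centre of its underside; stands beside the press, to be left alone.
- glue_bottle: Glue bottle with a spout, loose, 33 x 45 mm, 102 mm high, origin at the centre of its underside; stands beside the press, to be left alone.
- stamp: Black self-inking stamp, loose, 46 x 68 mm, 75 mm high, origin at the centre of its underside; stands to one side in front of the press, to be left alone.
- pad_center (a point): Middle of the top of the fixed paper pad, 154 mm (press x) by 142 mm (press y), top 11 mm above the desk; 89 mm behind the fence's front face.
Mind the look-alikes: they are no part of the job. There is more than one size of the part that bears block_center; the job needs the middle-sized.

How it is judged:
On the way, in this order (a step that is already met when the one before it is completed fails the run):
1. the stapler stands on its base in the tray, let go (x of stapler_center in the frame of tray between -0.08 and 0.08 m and y of stapler_center in the frame of tray between -0.045 and 0.045 m and height (world z) of stapler_center below 0.037 m and angle between stapler_center's own z axis and vertical below 0.12 rad and contact force between the fingers and stapler below 0.1 N), for 0.2 s.
2. the block stands upright with its face against the fence, midway between the guides (x of block_center in the frame of press above -0.052 m and y of block_center in the frame of press between -0.015 and 0.015 m and angle between the x axis of block_center and the x axis of press, either way round below 0.08 rad and angle between block_center's own z axis and vertical below 0.06 rad), for 0.2 s.
At the end, for the whole second after the job is handed in: The block lies at rest flat on the pad (within 0.07 rad), long axis within 0.1 rad of the press's x, top end 75 to 150 mm beyond the fence's front, middle within 16 mm of midway between the guides; the stapler stands on its base inside the tray (angle between the z axis of block_center and the x axis of press, either way round below 0.1 rad and x of block_top in the frame of press between 0.075 and 0.15 m and y of block_center in the frame of press between -0.016 and 0.016 m and height (world z) of block_center between 0.051 and 0.061 m and angle between block_center's own z axis and vertical above 1.5 rad and linear speed of block below 0.02 m/s and x of stapler_center in the frame of tray between -0.08 and 0.08 m and y of stapler_center in the frame of tray between -0.045 and 0.045 m and height (world z) of stapler_center below 0.037 m and angle between stapler_center's own z axis and vertical below 0.12 rad); the robot touches nothing.
It fails at once if the block is lifted off (its centre rises above 95 mm) (height (world z) of block_center above 0.095 m).
It fails at once if the hand gel bottle is moved more than 30 mm or toppled (distance of gel_bottle from where it was at the start of the episode above 0.03 m or angle between gel_bottle's own z axis and vertical above 0.5 rad).
It fails at once if the glue bottle is moved more than 30 mm or toppled (distance of glue_bottle from where it was at the start of the episode above 0.03 m or angle between glue_bottle's own z axis and vertical above 0.5 rad).
It fails at once if the stamp is moved more than 30 mm or toppled (distance of stamp from where it was at the start of the episode above 0.03 m or angle between stamp's own z axis and vertical above 0.5 rad).
It also fails if it takes over 72 s, if anything falls off the work surface, if the arm or the gripper's body presses on something with over 40 N, if the wrist force passes 120 N, or if a joint passes its speed limit or range.

ROBOT

A 7-joint arm with a two-finger parallel gripper is mounted at the origin on a cart in front of the work surface, level with it; the furniture and walls round the work are solid. World frame = base frame: x ahead of the robot, y to its left, z up, the work surface at z = 0. Lengths are in m, angles in rad, forces in N, time in s.
With the tool pointing down it reaches from about 0.425 to 0.875 m from the base axis. Payload 8.4 kg.
Tool frame: the origin (TCP) lies midway between the tips of the shut fingers; the grasp point (between the pads) lies 19 mm behind it; z points along the fingers, x is the direction in which the jaws open and shut, and the axes are right-handed (so a half turn about z gives the same grasp; the last joint's range is limited). The gripper opens to 85 mm and grips with 20 to 120 N. Pads are 22 mm wide; open, the fingers measure 114 mm over their backs; the gripper's body (76 mm by 85 mm) begins 54 mm behind the grasp point. The pads swing forward as they close: fully open they stand 13 mm farther back than shut.
Start: joints at [-1.25, 0.333, 0.04, 1.465, -0.013, 1.343, -0.059], TCP at [0.265, 0.594, 0.196] pointing down, gripper open.
Joint ranges: [-2.58, 2.58], [-0.38, 2.09], [-1.3, 1.39], [0.25, 2.4], [-1.5, 4.64], [0.08, 2.09], [-2.65, 2.65]. Speed limits (rad/s): [2.22, 2.22, 2.79, 2.79, 3.14, 3.14, 3.14].

INTERFACE

Orientations are given as a rotation vector (axis times angle).
In Python, from cell import sense, get_image, bot gives the robot as it stands.
- The arm moves only by the shell command python3 -m jog 'ROWS' [FORCE]. ROWS is JSON, a list of rows, each a list of 5 numbers: the gripper command: -1 is shut, 1 is fully open, values between are in proportion, then the shift along the tool's x, y, z in mm, then the turn about the tool's z in degrees. A call has 1 to 10 rows; each row shifts and turns the commanded pose from where the row before left it, along the tool's axes as they then stand; what a row does not reach is not made up. A row lasts 1/10 s, in which the tool goes at most 50 mm and 8.59 degrees, less where a joint would pass 70% of its speed; a pose out of reach is approached as far as the arm can. A call with a gripper value outside its range is refused whole. The fingers move at their own pace and stop on an object; FORCE is the grip in N (left out, the last holds). Time passes only in rows, so rows that do not move let the fingers close. It gives the time, the measured TCP pose, the force and the opening at its end, in the units of the state.
- sense(): the state, without advancing time (a new reading comes with each control period).
- get_image(name): name is "scene" or "top"; returns a dict with "color" (400x640x3 uint8, red, green, blue), "camera_matrix" (3x3 intrinsics, pixels), "rvec" (rotation vector, rad) and "tvec" (3), from world to camera coordinates, as OpenCV has them. Camera axes: x right, y down, z forward; pixel columns grow to the right and rows downward; lengths in m; the calibration is good to about 2 mm. A picture is of the moment at which its call begins. There is no depth.
- bot.finish_job(): hands the job in, once; it reports no verdict.
The state is a dict: "time": time; "q": joint angles; "joint_vel": joint speeds; "tau": joint torques, N m; "tool_pos": TCP position; "eef_rot": TCP orientation; "contact_force": force on the tool from outside, world axes, zero at the start; "ft_torque": the same for the moment, N m; "grip_width": finger opening in m.
Only numpy, scipy, OpenCV 4.12 (cv2) and the standard library are available. Lean on these libraries where they do the work, as an engineer would, in place of code of your own. Each camera call takes 0.05 s, during which the arm holds its last target. There are 200 camera calls.

## Working session

There is one attempt and no reset: what is moved stays moved. The work goes in short steps, Python scripts to look and compute and a shell command to move; the robot and the scene stay as the last step left them, time stands still between calls to the robot, and variables do not carry over. Pictures are saved under pics/ and viewed, about 8 in all and at most 12, crops included, and the job is handed in when it is done.

```bash
mkdir -p pics; ls
python3 - <<'E'
from cell import sense,get_image
import cv2,numpy as np,pickle
s=sense();print({k:np.round(v,3) for k,v in s.items()})
d={}
for n in("scene","top"):
    i=get_image(n);d[n]=i;print(n,i["camera_matrix"],i["rvec"],i["tvec"])
    cv2.imwrite(f"pics/{n}0.png",i["color"][:,:,::-1])
pickle.dump(d,open("im0.pkl","wb"))
E
```

```text
pics
{'time': np.float64(0.0), 'q': array([-1.25 ,  0.334,  0.04 ,  1.466, -0.013,  1.343, -0.058]), 'joint_vel': array([-0.001, -0.   , -0.001,  0.001, -0.001,  0.001, -0.002]), 'tau': array([-0.0000e+00, -6.5855e+01,  1.3650e+00, -4.0557e+01,  1.7000e-02,
        1.3000e-02, -0.0000e+00]), 'tool_pos': array([0.265, 0.593, 0.195]), 'eef_rot': array([ 2.635e+00,  1.709e+00, -2.000e-03]), 'contact_force': array([-0.411,  0.563, -0.498]), 'ft_torque': array([-0.038, -0.003,  0.062]), 'grip_width': np.float64(0.085)}
scene [[407.82240397   0.         318.86239944]
 [  0.         407.82240397 200.14095294]
 [  0.           0.           1.        ]] [ 1.95449285 -0.75114073  0.48745441] [-0.41525299  0.23692252  1.00151668]
top [[398.38035962   0.         318.0307261 ]
 [  0.         398.38035962 208.70022378]
 [  0.           0.           1.        ]] [ 2.19222779 -2.16580427  0.07625111] [0.01058005 0.53834326 1.4416407 ]
```

View pics/scene0.png

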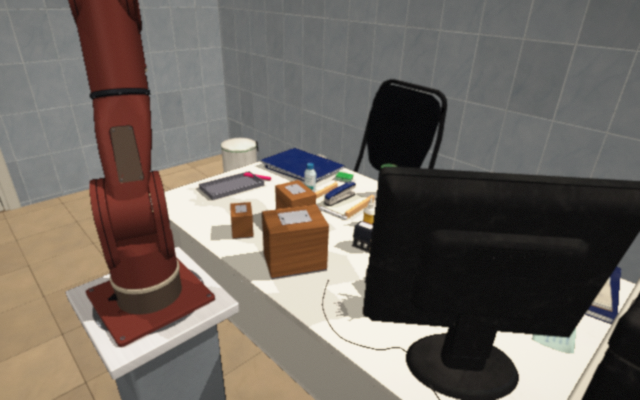

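View pics/top0.png

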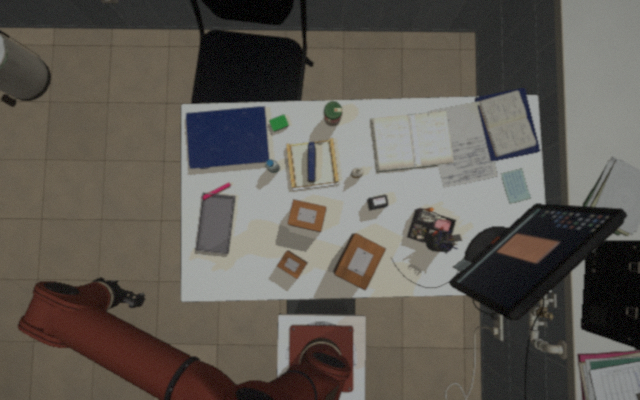

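The press sits at top (313,165) with the stapler on its pad. The middle-sized block is at (307,216) in front of it, the tray at (215,223), the stamp at (377,201), the gel bottle at (272,166) and the glue bottle at (356,173). I'll enlarge both views.

Run:
```python
import cv2,pickle
d=pickle.load(open("im0.pkl","rb"))
t=d["top"]["color"][130:265,185:395,::-1];cv2.imwrite("pics/tc.png",cv2.resize(t,None,fx=3.8,fy=3.8,interpolation=cv2.INTER_CUBIC))
t=d["scene"]["color"][140:265,190:390,::-1];cv2.imwrite("pics/sc.png",cv2.resize(t,None,fx=4,fy=4,interpolation=cv2.INTER_CUBIC))
```

```text
(no output)
```

View pics/tc.png

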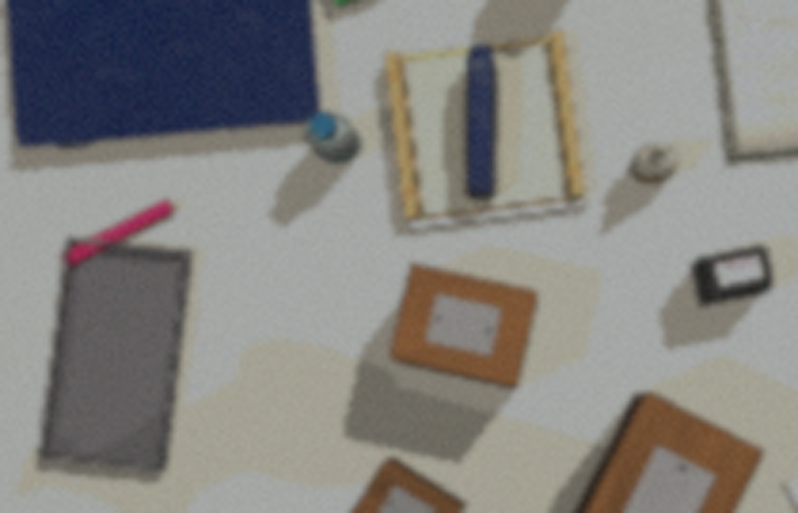

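View pics/sc.png

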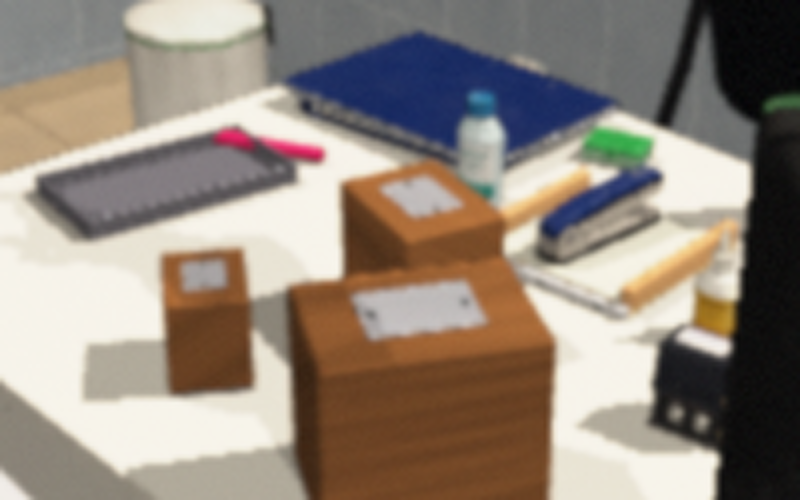

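Top crop readings (×3.8, offset 185,130):
- Tray rim corners: (68,242), (190,250), (164,472), (40,465).
- Fence front: (403,230) to (583,208).
- Stapler ridge: (482,47) to (481,197).
- Block top corners: (412,264), (537,291), (517,386), (391,358).

The scene crop shows the same objects, so I'll triangulate from both views.

```bash
cat > h.py <<'E'
import cv2,numpy as np,pickle
from scipy.spatial.transform import Rotation as R
def cam(i):
    K=i["camera_matrix"];r=R.from_rotvec(np.ravel(i["rvec"])).as_matrix();return K,r,np.ravel(i["tvec"])
def P(i): K,r,t=cam(i);return K@np.c_[r,t]
def onz(i,px,z):
    K,r,t=cam(i);c=-r.T@t;d=r.T@np.linalg.inv(K)@np.r_[px,1];return c+d*(z-c[2])/d[2]
def tri(a,pa,b,pb):
    X=cv2.triangulatePoints(P(a),P(b),np.float64(pa).reshape(2,1),np.float64(pb).reshape(2,1)).ravel();return X[:3]/X[3]
def proj(i,X): x=P(i)@np.r_[X,1];return x[:2]/x[2]
un=lambda p,s,o:(np.array(p)+.5)/s-.5+np.array(o)
E
python3 - <<'E'
from h import *
np.set_printoptions(precision=4,suppress=True)
d=pickle.load(open("im0.pkl","rb"));T,S=d["top"],d["scene"]
t=lambda x,y:un((x,y),3.8,(185,130)); s=lambda x,y:un((x,y),4,(190,140))
print("cams",[-cam(i)[1].T@cam(i)[2] for i in(T,S)])
for n,a,b in[("blk TL",(412,264),(430,162)),("blk TR",(537,291),(502,215)),("blk BR",(517,386),(407,247)),("blk BL",(391,358),(343,185)),
 ("stap back",(482,47),(647,172)),("stap front",(481,197),(548,235)),("tray BL",(40,465),(38,185)),("tray BR",(164,472),(92,235)),("tray TR",(190,250),(297,172)),("fenceR",(583,208),(620,312)),("glue tip",(650,152),(722,225))]:
    print(n,tri(T,t(*a),S,s(*b)))
blk=np.array([onz(T,t(*p),.112) for p in[(412,264),(537,291),(517,386),(391,358)]]);print("blk",blk[:,:2],blk.mean(0))
v=(blk[0]+blk[1]-blk[2]-blk[3])/2;print("len x",np.linalg.norm(v),"yaw",np.arctan2(v[1],v[0]));v=(blk[0]+blk[3]-blk[1]-blk[2])/2;print("len y",np.linalg.norm(v),np.arctan2(-v[0],v[1]))
tr=np.array([onz(T,t(*p),.02) for p in[(68,242),(190,250),(164,472),(40,465)]]);print("tray",tr[:,:2],tr.mean(0));v=(tr[0]+tr[1]-tr[2]-tr[3])/2;print(np.linalg.norm(v),np.arctan2(v[1],v[0]))
f=[onz(T,t(*p),.010) for p in[(403,230),(583,208)]];print("fence",f,(f[0]+f[1])/2);v=f[0]-f[1];print(np.linalg.norm(v),np.arctan2(-v[0],v[1]))
g=[onz(T,t(*p),.026) for p in[(386,55),(404,215),(565,35),(582,195)]];print("guides",np.array(g)[:,:2]);
for a,b in((0,1),(2,3)):
    v=g[a]-g[b];print(np.linalg.norm(v),np.arctan2(v[1],v[0]))
st=[onz(T,t(*p),.062) for p in[(482,47),(481,197)]];print("st",st,(st[0]+st[1])/2)
for n,p,z in[("gel",(335,130),.08),("glue",(650,155),.1),("stamp",(733,275),.075),("big",(645,393),.15),("big2",(760,452),.15),("small",(395,460),.1)]:print(n,onz(T,t(*p),z))
E
```

```text
cams [array([0.4262, 0.0066, 1.4787]), array([-0.237 , -0.8373,  0.6887])]
blk TL [0.5627 0.1039 0.1095]
blk TR [ 0.5394 -0.0101  0.112 ]
blk BR [0.4546 0.0059 0.1063]
blk BL [0.4797 0.1195 0.1082]
stap back [0.7748 0.0463 0.0571]
stap front [0.6377 0.0413 0.0403]
tray BL [0.3793 0.4631 0.0117]
tray BR [0.371  0.3453 0.0087]
tray TR [0.5843 0.3271 0.0119]
fenceR [ 0.6307 -0.0563  0.0103]
glue tip [ 0.6732 -0.116   0.1002]
blk [[ 0.5633  0.103 ]
 [ 0.5401 -0.0107]
 [ 0.4539  0.0064]
 [ 0.4778  0.1205]] [0.5088 0.0548 0.112 ]
len x 0.08756489971676248 yaw -0.19890969728428579
len y 0.11630442764500859 -0.20391516491665024
tray [[0.5901 0.444 ]
 [0.5837 0.3252]
 [0.3693 0.3441]
 [0.3744 0.4635]] [0.4794 0.3942 0.02  ]
0.21588654341342675 -0.0889656194221558
fence [array([0.6068, 0.1196, 0.01  ]), array([ 0.6305, -0.0561,  0.01  ])] [0.6187 0.0318 0.01  ]
0.17719800020463272 0.13403293332540628
guides [[ 0.7764  0.1379]
 [ 0.6195  0.1176]
 [ 0.7981 -0.0364]
 [ 0.6409 -0.0543]]
0.1582470132494074 0.12877343347656753
0.15818824217983776 0.11354855352996847
st [array([0.7764, 0.0435, 0.062 ]), array([0.6326, 0.0425, 0.062 ])] [0.7045 0.043  0.062 ]
gel [0.6916 0.1795 0.08  ]
glue [ 0.6678 -0.1134  0.1   ]
stamp [ 0.5603 -0.1933  0.075 ]
big [ 0.4484 -0.1057  0.15  ]
big2 [ 0.3982 -0.2063  0.15  ]
small [0.3858 0.1162 0.1   ]
```

Heights agree with the text: block top about 0.11, tray rim about 0.012–0.02, and the fence measures 177 mm. In the world frame I have:
- **Press:** (0.619, 0.032), yaw about 0.126.
- **Block:** (0.509, 0.055), yaw −0.20.
- **Stapler:** (0.705, 0.043), yaw about 0.
- **Tray:** (0.479, 0.394), yaw −0.09.

Next I move over the stapler.

```bash
cat > go.py <<'E'
import sys;from h import *;from cell import sense
# go.py x y z yawdeg(of tool x): shift in the tool frame after turning in place
s=sense();r=R.from_rotvec(s["eef_rot"]).as_matrix();p=s["tool_pos"]
yaw=np.degrees(np.arctan2(r[1,0],r[0,0]));print("pos",p.round(4),"yaw",yaw.round(2),"F",s["contact_force"].round(1),"w",s["grip_width"].round(4),"t",s["time"].round(2))
if len(sys.argv)>4:
    x,y,z,w=map(float,sys.argv[1:5]);turn=-((w-yaw+180)%360-180);a=np.radians(w)
    D=np.array([x,y,z])-p;print("turn",turn.round(2),"shift",(1000*np.array([D[0]*np.cos(a)+D[1]*np.sin(a),D[0]*np.sin(a)-D[1]*np.cos(a),-D[2]])).round(1))
E
python3 -m jog '[[1,0,0,0,-8.2],[1,0,0,0,-8.2],[1,0,0,0,-8.0],[1,-31,24.5,0,0],[1,-31,24.5,0,0],[1,-31,24.5,0,0],[1,-31,24.5,0,0],[1,-31,24.5,0,0],[1,-31,24.5,0,0],[1,-31,24.5,0,0]]' 40; python3 -m jog '[[1,-31,24.5,0,0],[1,-31,24.5,0,0],[1,-31,24.5,0,0],[1,-31,24.5,0,0],[1,-31,24.5,0,0],[1,-31,24.5,0,0],[1,-31,24.5,0,0],[1,-31,24.5,0,0],[1,0,0,0,0],[1,0,0,0,0]]'; python3 go.py .7045 .043 .034 90.4
```

```text
time: 1.1
tool_pos: [0.4384, 0.376, 0.1957]
eef_rot: [-2.215, -2.228, 0.001]
contact_force: [0.8, 0.9, -0.5]
grip_width: 0.0853
time: 2.1
tool_pos: [0.6353, 0.1296, 0.1952]
eef_rot: [-2.217, -2.225, 0.002]
contact_force: [-1.1, 2.2, 0.3]
grip_width: 0.0855Traceback (most recent call last):
  File "go.py", line 4, in <module>
    yaw=np.degrees(np.arctan2(r[1,0],r[0,0]));print("pos",p.round(4),"yaw",yaw.round(2),"F",s["contact_force"].round(1),"w",s["grip_width"].round(4),"t",s["time"].round(2))
                                                                                                                            ^^^^^^^^^^^^^^^^^^^^^
AttributeError: 'float' object has no attribute 'round'
```

```bash
sed -i 's/s\["grip_width"\].round(4)/round(s["grip_width"],4)/;s/s\["time"\].round(2)/round(s["time"],2)/' go.py
python3 -m jog '[[1,-21.5,17,0,0],[1,-21.5,17,0,0],[1,-21.5,17,0,0],[1,-21.5,17,0,0],[1,0,0,25,0],[1,0,0,25,0],[1,0,0,25,0],[1,0,0,0,0],[1,0,0,0,0]]'; python3 go.py .7045 .043 .034 90.4
```

```text
time: 3.0
tool_pos: [0.7033, 0.0466, 0.1212]
eef_rot: [-2.212, -2.229, 0.0]
contact_force: [0.5, -0.8, 0.2]
grip_width: 0.0855
pos [0.7033 0.0466 0.1212] yaw 90.44 F [ 0.5 -0.8  0.2] w 0.0855 t 3.0
turn 0.04 shift [-3.6  1.2 87.2]
```

Run:
```python
from h import *;from cell import get_image
d={n:get_image(n) for n in("scene","top")}
a=cv2.resize(d["top"]["color"][130:200,270:370],None,fx=4,fy=4,interpolation=cv2.INTER_CUBIC)
b=cv2.resize(d["scene"]["color"][130:230,300:400],None,fx=4,fy=4,interpolation=cv2.INTER_CUBIC)
c=np.zeros((400,800,3),np.uint8);c[:280,:400]=a;c[:,400:]=b;cv2.imwrite("pics/a.png",c[:,:,::-1])
```

```text
(no output)
```

View pics/a.png

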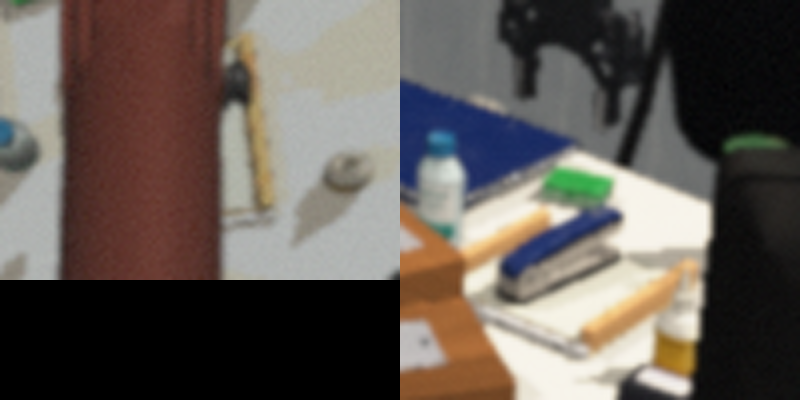

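The open fingers hang well above the stapler, at about (525,85) and (612,125) in the scene crop, and they straddle it. I descend and grip.

```bash
python3 -m jog '[[1,-1.8,0.6,22,0],[1,-1.8,0.6,22,0],[1,0,0,22,0],[1,0,0,21,0],[1,0,0,0,0],[-1,0,0,0,0],[-1,0,0,0,0],[-1,0,0,0,0],[-1,0,0,0,0],[-1,0,0,0,0]]' 40; python3 -m jog '[[-1,0,0,0,0],[-1,0,0,0,0],[-1,0,0,-15,0],[-1,0,0,-25,0],[-1,0,0,-25,0],[-1,0,0,-30,0],[-1,0,0,-30,0],[-1,0,0,-30,0],[-1,0,0,0,0],[-1,0,0,0,0]]';python3 go.py .4794 .394 .19 85
```

```text
time: 4.1
tool_pos: [0.7052, 0.0416, 0.0345]
eef_rot: [2.214, 2.228, 0.001]
contact_force: [0.7, 0.2, 0.2]
grip_width: 0.0122
time: 5.1
tool_pos: [0.7055, 0.0415, 0.1907]
eef_rot: [2.214, 2.227, 0.003]
contact_force: [-0.5, 0.6, -1.2]
grip_width: -0.0003
pos [0.7055 0.0415 0.1907] yaw 90.34 F [-0.5  0.6 -1.2] w -0.0003 t 5.1
turn 5.34 shift [ 331.5 -255.9    0.7]
```

The grip closed to zero, so the grasp missed. I look again.

```bash
python3 -m jog '[[1,40,-20,0,0],[1,40,-20,0,0],[1,40,-20,0,0],[1,40,-20,0,0],[1,40,-20,0,0]]'
python3 - <<'E'
from h import *;from cell import get_image
d={n:get_image(n) for n in("scene","top")};pickle.dump(d,open("im1.pkl","wb"))
a=cv2.resize(d["top"]["color"][130:230,270:370],None,fx=4,fy=4,interpolation=cv2.INTER_CUBIC)
b=cv2.resize(d["scene"]["color"][130:230,300:400],None,fx=4,fy=4,interpolation=cv2.INTER_CUBIC)
cv2.imwrite("pics/b.png",np.hstack([a,b])[:,:,::-1])
E
```

```text
time: 5.6
tool_pos: [0.6021, 0.2422, 0.1881]
eef_rot: [-2.214, -2.228, 0.002]
contact_force: [1.0, 0.0, 0.8]
grip_width: 0.0722
```

View pics/b.png

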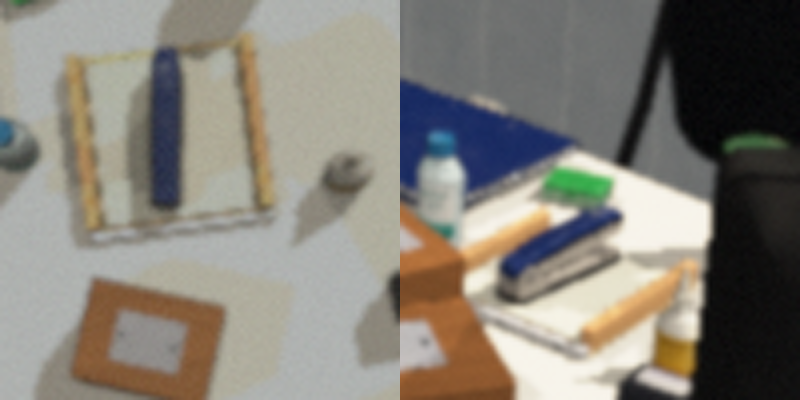

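Run:
```python
from h import *
d=pickle.load(open("im1.pkl","rb"));S=d["scene"];T=d["top"]
for X in[(.7033,.0466+.0425,.134),(.7033,.0466-.0425,.134),(.7033,.0466+.05,.134),(.7033,.0466-.05,.134)]:
    print(X,(4*(proj(S,X)-[300,130])+[400,0]).round(0))
print("pts")
for X in[(.7045,.043,z) for z in(.011,.037,.066)]:print(X,(4*(proj(S,X)-[300,130])+[400,0]).round(0),(4*(proj(T,X)-[270,130])).round(0))
u=lambda x,y:un((x-400,y),4,(300,130)); v=lambda x,y:un((x,y),4,(270,130))
print("back",tri(T,v(167,48),S,u(615,212)),"front",tri(T,v(166,207),S,u(508,265)))
print("fence mid",tri(T,v(272,214),S,u(584,354)))
```

```text
(0.7033, 0.08910000000000001, 0.134) [524. 137.]
(0.7033, 0.0040999999999999995, 0.134) [594. 167.]
(0.7033, 0.0966, 0.134) [518. 134.]
(0.7033, -0.0034000000000000002, 0.134) [601. 170.]
pts
(0.7045, 0.043, 0.011) [555. 280.] [167. 137.]
(0.7045, 0.043, 0.037) [557. 254.] [166. 132.]
(0.7045, 0.043, 0.066) [558. 224.] [165. 126.]
back [0.77884761 0.04441594 0.05619053] front [0.63678458 0.04121508 0.05031377]
fence mid [ 0.63634721 -0.05515505  0.0056487 ]
```

The gripper in that picture sits about 45 mm higher than its reported pose projects to. I'll check this with shut fingers over bare desk.

```bash
python3 -m jog '[[-1,0,0,25,0],[-1,0,0,25,0],[-1,0,0,25,0],[-1,0,0,25,0],[-1,0,0,20,0],[-1,0,0,0,0],[-1,0,0,0,0],[-1,0,0,0,0]]'
python3 - <<'E'
from h import *;from cell import get_image,sense
S=get_image("scene");p=sense()["tool_pos"];q=proj(S,p);print(p,q)
im=S["color"].copy();x0,y0=int(q[0])-50,int(q[1])-60
b=cv2.resize(im[y0:y0+100,x0:x0+100],None,fx=5,fy=5,interpolation=cv2.INTER_CUBIC)
cv2.drawMarker(b,tuple(int(v) for v in 5*(q-[x0,y0])),(255,0,0),0,14)
for dz in(-p[2],.05): cv2.drawMarker(b,tuple(int(v) for v in 5*(proj(S,p+[0,0,dz])-[x0,y0])),(0,255,0),0,14)
cv2.imwrite("pics/c.png",b[:,:,::-1])
E
```

```text
time: 6.5
tool_pos: [0.6045, 0.2411, 0.0702]
eef_rot: [2.215, 2.228, 0.002]
contact_force: [0.5, 0.9, 0.8]
grip_width: 0.0002
[0.60455081 0.24118964 0.07032564] [281.85121892 174.44238402]
```

View pics/c.png

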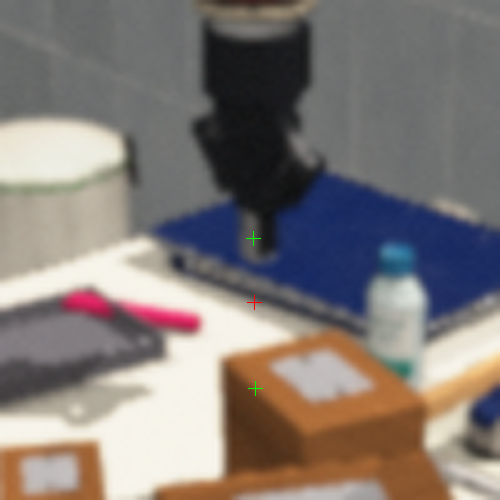

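The shut tip shows at (260,262), about 31 mm above where the reported TCP projects (254,302). I'll touch the bare desk to settle the height.

```bash
python3 -m jog '[[-1,0,0,20,0],[-1,0,0,20,0],[-1,0,0,15,0],[-1,0,0,5,0],[-1,0,0,3,0],[-1,0,0,0,0],[-1,0,0,0,0]]'; python3 -m jog '[[-1,0,0,3,0],[-1,0,0,3,0],[-1,0,0,2,0],[-1,0,0,0,0],[-1,0,0,0,0]]'
```

```text
time: 7.25
tool_pos: [0.6044, 0.2412, 0.0068]
eef_rot: [2.214, 2.228, 0.002]
contact_force: [-0.3, 0.5, 2.1]
grip_width: 0.0003
time: 7.75
tool_pos: [0.6037, 0.2409, -0.0022]
eef_rot: [-2.215, -2.228, 0.0]
contact_force: [-0.4, 0.1, -0.4]
grip_width: 0.0003
```

No contact at z=−0.002, so the true tip is higher than reported. I continue down in small steps.

```bash
python3 -m jog '[[-1,0,0,4,0],[-1,0,0,4,0],[-1,0,0,4,0],[-1,0,0,0,0]]';python3 -m jog '[[-1,0,0,3,0],[-1,0,0,3,0],[-1,0,0,0,0],[-1,0,0,0,0]]'; python3 -m jog '[[-1,0,0,2,0],[-1,0,0,2,0],[-1,0,0,0,0],[-1,0,0,0,0]]'; python3 -m jog '[[-1,0,0,2,0],[-1,0,0,0,0],[-1,0,0,0,0]]' | head -4
```

```text
time: 8.15
tool_pos: [0.6032, 0.2407, -0.015]
eef_rot: [-2.214, -2.228, 0.002]
contact_force: [0.4, 0.7, -0.8]
grip_width: 0.0003
time: 8.55
tool_pos: [0.6037, 0.2409, -0.0202]
eef_rot: [-2.215, -2.228, 0.0]
contact_force: [-0.5, 0.6, 0.3]
grip_width: 0.0002
time: 8.95
tool_pos: [0.6037, 0.2409, -0.0242]
eef_rot: [-2.215, -2.228, 0.0]
contact_force: [0.1, 0.2, 0.1]
grip_width: 0.0
time: 9.25
tool_pos: [0.6037, 0.2409, -0.0261]
eef_rot: [-2.215, -2.228, 0.0]
contact_force: [0.1, 0.4, 0.1]
```

```bash
for i in 1 ; do python3 -m jog '[[-1,0,0,2,0],[-1,0,0,0,0],[-1,0,0,0,0]]' | grep -E 'pos|force';  python3 -m jog '[[-1,0,0,2,0],[-1,0,0,0,0],[-1,0,0,0,0]]' | grep -E 'pos|force';  python3 -m jog '[[-1,0,0,2,0],[-1,0,0,0,0],[-1,0,0,0,0]]' | grep -E 'pos|force'; done
python3 - <<'E'
from h import *;from cell import get_image,sense
S=get_image("scene");p=sense()["tool_pos"];q=proj(S,[p[0],p[1],0]);print(p,q)
im=S["color"].copy();x0,y0=int(q[0])-50,int(q[1])-60
b=cv2.resize(im[y0:y0+100,x0:x0+100],None,fx=6,fy=6,interpolation=cv2.INTER_CUBIC)
cv2.drawMarker(b,tuple(int(v) for v in 6*(q-[x0,y0])),(255,0,0),0,14)
cv2.imwrite("pics/d.png",b[:,:,::-1])
E
```

```text
tool_pos: [0.6037, 0.2409, -0.0282]
contact_force: [-0.5, 0.2, -0.3]
tool_pos: [0.6037, 0.2409, -0.0302]
contact_force: [-0.2, -0.1, 0.6]
tool_pos: [0.6037, 0.2409, -0.0322]
contact_force: [0.4, -0.3, 0.3]
[ 0.60372926  0.24091636 -0.03212051] [282.0236948  191.70011123]
```

View pics/d.png

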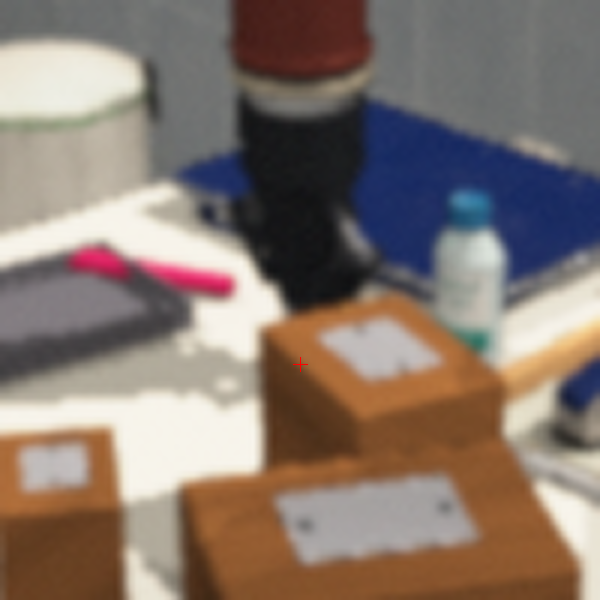

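The tip is hidden behind the block, so this picture (8th) doesn't settle it. I keep probing.

```bash
for i in 1 ; do python3 -m jog '[[-1,0,0,3,0],[-1,0,0,0,0],[-1,0,0,0,0]]' | grep -E 'pos|force';  python3 -m jog '[[-1,0,0,2,0],[-1,0,0,0,0],[-1,0,0,0,0]]' | grep -E 'pos|force';  python3 -m jog '[[-1,0,0,2,0],[-1,0,0,0,0],[-1,0,0,0,0]]' | grep -E 'pos|force'; done
```

```text
tool_pos: [0.6038, 0.241, -0.0352]
contact_force: [0.0, 0.0, -0.6]
tool_pos: [0.6038, 0.241, -0.0353]
contact_force: [-8.0, -2.1, 19.0]
tool_pos: [0.6039, 0.2411, -0.0354]
contact_force: [-15.0, -5.8, 36.5]
```

The desk is touched at reported z ≈ −0.035, so the tool reads 35 mm low. I lift off and check the sideways offset using the earlier picture.

```bash
python3 -m jog '[[1,0,0,-5,0],[1,0,0,-20,0],[1,0,0,-30,0],[1,0,0,-30,0],[1,0,0,-30,0],[1,0,0,-20,0],[1,0,0,0,0],[1,0,0,0,0]]'
python3 - <<'E'
from h import *
d=pickle.load(open("im1.pkl","rb"));S=d["scene"]
x0,y0=281-50,174-60
print(onz(S,un((260,260),5,(x0,y0)),.105), "reported .6045 .2411")
# pic a fingers: bottoms
for p in[(525,87),(612,128)]:
    for z in(.16,.17,.18):print(p,z,onz(S,un((p[0]-400,p[1]),4,(300,130)),z))
E
python3 go.py .7045 .043 0 90.4
```

```text
time: 11.9
tool_pos: [0.6037, 0.241, 0.0958]
eef_rot: [-2.215, -2.228, -0.0]
contact_force: [0.4, -0.6, -0.5]
grip_width: 0.0856
[0.60760885 0.23981374 0.105     ] reported .6045 .2411
(525, 87) 0.16 [0.74207196 0.13029447 0.16      ]
(525, 87) 0.17 [0.72355378 0.11199392 0.17      ]
(525, 87) 0.18 [0.7050356  0.09369338 0.18      ]
(612, 128) 0.16 [0.73228984 0.0148931  0.16      ]
(612, 128) 0.17 [ 0.71395667 -0.00122481  0.17      ]
(612, 128) 0.18 [ 0.69562351 -0.01734272  0.18      ]
pos [0.6037 0.241  0.0958] yaw 90.35 F [ 0.4 -0.6 -0.5] w 0.0856 t 11.9
turn -0.05 shift [-198.7   99.4   95.8]
```

Horizontally they agree, so the error is only in height: true z ≈ reported + 0.035 to 0.04. That explains the miss. I retry with reported z ≈ −0.003.

```bash
python3 -m jog '[[1,0,0,-20,0],[1,-25,12.5,-10,0],[1,-25,12.5,0,0],[1,-25,12.5,0,0],[1,-25,12.5,0,0],[1,-25,12.5,0,0],[1,-25,12.5,0,0],[1,-25,12.5,0,0],[1,-24,12,0,0],[1,0,0,0,0]]' >/dev/null; python3 -m jog '[[1,0,0,25,0],[1,0,0,25,0],[1,0,0,20,0],[1,0,0,0,0],[1,0,0,0,0]]' >/dev/null; python3 go.py .7045 .043 -.003 90.4
```

```text
pos [0.7038 0.043  0.0553] yaw 90.37 F [-0.4 -0.3  0.9] w 0.0856 t 13.4
turn -0.03 shift [ 0.   0.7 58.3]
```

```bash
python3 -m jog '[[1,0,0,20,0],[1,0,0,20,0],[1,0,0,14,0],[1,0,0,4,0],[1,0,0,0,0],[-1,0,0,0,0],[-1,0,0,0,0],[-1,0,0,0,0],[-1,0,0,0,0],[-1,0,0,0,0]]' 40;python3 -m jog '[[-1,0,0,0,0],[-1,0,0,-3,0],[-1,0,0,-12,0],[-1,0,0,-25,0],[-1,0,0,-30,0],[-1,0,0,-30,0],[-1,0,0,-30,0],[-1,0,0,-20,0],[-1,0,0,0,0],[-1,0,0,0,0]]'; python3 go.py .4794 .394 .147 84.9
```

```text
time: 14.4
tool_pos: [0.7047, 0.0428, -0.0015]
eef_rot: [2.214, 2.228, 0.001]
contact_force: [-0.9, -0.5, 3.1]
grip_width: 0.0249
time: 15.4
tool_pos: [0.7043, 0.0425, 0.1476]
eef_rot: [-2.215, -2.228, 0.0]
contact_force: [0.7, -0.8, -2.3]
grip_width: 0.0243
pos [0.7043 0.0425 0.1476] yaw 90.34 F [ 0.7 -0.8 -2.3] w 0.0243 t 15.4
turn 5.44 shift [ 330.2 -255.2    0.6]
```

Gripped, at 24 mm. I carry it to the tray.

```bash
python3 -m jog '[[-1,0,0,0,2.7],[-1,0,0,0,2.7],[-1,20,-15.5,0,0],[-1,20,-15.5,0,0],[-1,20,-15.5,0,0],[-1,20,-15.5,0,0],[-1,20,-15.5,0,0],[-1,20,-15.5,0,0],[-1,20,-15.5,0,0],[-1,20,-15.5,0,0]]' >/dev/null;python3 -m jog '[[-1,20,-15.5,0,0],[-1,20,-15.5,0,0],[-1,20,-15.5,0,0],[-1,20,-15.5,0,0],[-1,20,-15.5,0,0],[-1,20,-15.5,0,0],[-1,20,-15.5,0,0],[-1,20,-15.5,0,0],[-1,0,0,0,0],[-1,0,0,0,0]]' >/dev/null; python3 go.py .4794 .394 -.009 84.9
```

```text
pos [0.4846 0.3829 0.1461] yaw 85.03 F [ 0.8  0.2 -1.9] w 0.0248 t 17.4
turn 0.13 shift [ 10.6  -6.1 155.1]
```

```bash
python3 -m jog '[[-1,5,-3,25,0],[-1,5,-3,25,0],[-1,0,0,25,0],[-1,0,0,25,0],[-1,0,0,20,0],[-1,0,0,15,0],[-1,0,0,10,0],[-1,0,0,4,0],[-1,0,0,0,0],[-1,0,0,0,0]]'; python3 -m jog '[[-1,0,0,3,0],[-1,0,0,1.5,0],[-1,0,0,0,0]]'
```

```text
time: 18.4
tool_pos: [0.4811, 0.394, -0.0002]
eef_rot: [2.317, 2.121, 0.002]
contact_force: [0.4, 0.0, -1.6]
grip_width: 0.0247
time: 18.7
tool_pos: [0.4805, 0.3937, -0.0056]
eef_rot: [2.317, 2.121, -0.0]
contact_force: [0.4, 0.6, -1.8]
grip_width: 0.0245
```

```bash
python3 -m jog '[[-1,0,0,2,0],[-1,0,0,0,0]]'|grep -E 'pos|force'; python3 -m jog '[[-1,0,0,1.5,0],[-1,0,0,0,0]]'|grep -E 'pos|force'; python3 -m jog '[[-1,0,0,1.5,0],[-1,0,0,0,0]]'|grep -E 'pos|force'
```

```text
tool_pos: [0.4804, 0.3936, -0.0078]
contact_force: [-0.2, 0.4, -2.4]
tool_pos: [0.4806, 0.3939, -0.0085]
contact_force: [-1.9, -0.4, 2.5]
tool_pos: [0.4807, 0.3943, -0.0088]
contact_force: [-5.7, -3.1, 15.0]
```

The stapler is seated: 15 N at reported z −0.009, as predicted. I release, rise and look at everything from above.

```bash
python3 -m jog '[[-1,0,0,-2,0],[1,0,0,0,0],[1,0,0,0,0],[1,0,0,0,0],[1,0,0,0,0],[1,0,0,0,0],[1,0,0,-20,0],[1,0,0,-30,0],[1,0,0,-30,0],[1,0,0,-30,0]]'; python3 -m jog '[[1,0,0,-30,0],[1,0,-30,0,0],[1,0,-30,0,0],[1,0,-30,0,0],[1,0,0,0,0],[1,0,0,0,0]]'
python3 - <<'E'
from h import *;from cell import get_image,sense
d={n:get_image(n) for n in("scene","top")};pickle.dump(d,open("im2.pkl","wb"));print(sense()["q"])
t=d["top"]["color"][130:300,185:395,::-1];cv2.imwrite("pics/e.png",cv2.resize(t,None,fx=3.5,fy=3.5,interpolation=cv2.INTER_CUBIC))
E
```

```text
time: 20.3
tool_pos: [0.4804, 0.3935, 0.1025]
eef_rot: [2.317, 2.121, -0.0]
contact_force: [-0.2, 0.1, -0.4]
grip_width: 0.0856
time: 20.9
tool_pos: [0.3906, 0.4019, 0.1317]
eef_rot: [-2.316, -2.123, -0.001]
contact_force: [-1.4, -0.5, 0.2]
grip_width: 0.0855
[-1.01346345  0.19567636  0.15490109  1.77692804 -0.0320836   1.17105076
  0.63251112]
```

View pics/e.png

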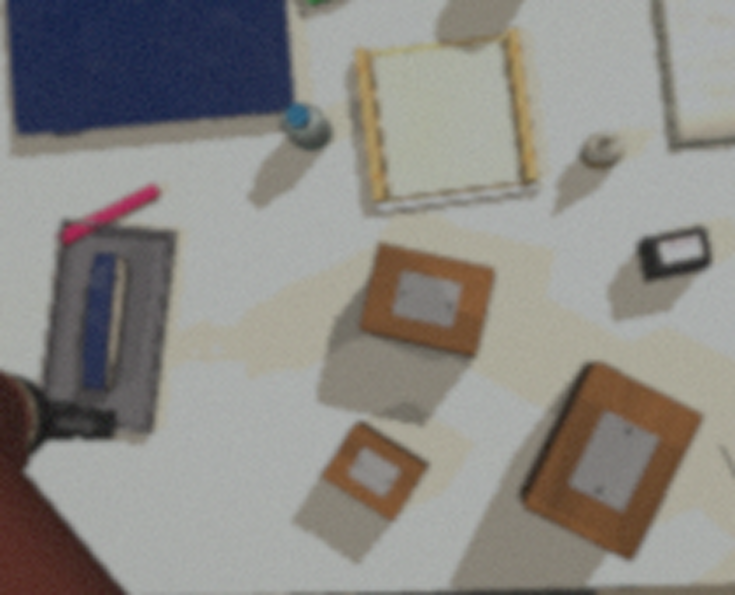

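The stapler stands in the tray at (103,320), close to its middle, and the block hasn't moved. Next I set the fingers as a two-point pusher (35 mm apart) against the block's left face. That push moves it about 37 mm to the right while turning it about +19°.

```bash
python3 - <<'E'
from h import *
d=pickle.load(open("im2.pkl","rb"));T=d["top"];t=lambda p:un(p,3.5,(185,130))
for z in(.07,.09):print("small",np.array([onz(T,t(p),z)[:2] for p in[(360,423),(428,464),(391,520),(322,480)]]).round(3).tolist())
print("big",np.array([onz(T,t(p),.14)[:2] for p in[(595,362),(702,415),(630,558),(522,493)]]).round(3).tolist())
b=np.array([onz(T,t(p),.112)[:2] for p in[(382,243),(494,268),(474,356),(361,329)]]);v=b[0]+b[1]-b[2]-b[3];print("mid",b.mean(0),np.arctan2(v[1],v[0]))
s=np.array([onz(T,t(p),.055)[:2] for p in[(105,253),(97,388)]]);print("stap",s.mean(0))
E
python3 -m jog '[[-0.2,0,0,0,-8.5],[-0.2,0,0,0,-8.5],[-0.2,0,0,0,-8.5],[-0.2,0,0,0,-8.5],[-0.2,0,0,0,-8.5],[-0.2,0,0,0,-8.5],[-0.2,0,0,0,-8.5],[-0.2,0,0,0,-8.5],[-0.2,0,0,0,-8.5],[-0.2,0,0,0,-7]]'; python3 go.py .516 .151 .012 168.6
```

```text
small [[0.386, 0.122], [0.346, 0.053], [0.289, 0.09], [0.328, 0.159]]
small [[0.386, 0.121], [0.347, 0.053], [0.291, 0.088], [0.33, 0.157]]
big [[0.449, -0.108], [0.399, -0.21], [0.264, -0.142], [0.323, -0.039]]
mid [0.50885668 0.05461157] -0.21672400937163525
stap [0.48639781 0.39066688]
time: 22.0
tool_pos: [0.3922, 0.401, 0.1312]
eef_rot: [0.31, 3.126, -0.001]
contact_force: [0.3, 0.3, -0.8]
grip_width: 0.0341
pos [0.3922 0.401  0.1312] yaw 168.68 F [ 0.3  0.3 -0.8] w 0.0341 t 22.0
turn 0.08 shift [-170.8 -220.6  119.2]
```

```bash
python3 -m jog '[[-0.2,-17,-22,0,0],[-0.2,-17,-22,0,0],[-0.2,-17,-22,0,0],[-0.2,-17,-22,0,0],[-0.2,-17,-22,0,0],[-0.2,-17,-22,0,0],[-0.2,-17,-22,0,0],[-0.2,-17,-22,0,0],[-0.2,-17,-22,0,0],[-0.2,-17,-22,0,0]]'>/dev/null; python3 -m jog '[[-0.2,0,0,25,0],[-0.2,0,0,25,0],[-0.2,0,0,25,0],[-0.2,0,0,20,0],[-0.2,0,0,10,0],[-0.2,0,0,0,0],[-0.2,0,0,0,0]]'; python3 go.py .516 .151 .012 168.6
```

```text
time: 23.7
tool_pos: [0.5141, 0.1518, 0.0271]
eef_rot: [0.317, 3.125, 0.0]
contact_force: [-0.0, 0.3, 0.6]
grip_width: 0.0339
pos [0.5141 0.1518 0.0271] yaw 168.41 F [-0.   0.3  0.6] w 0.0339 t 23.7
turn -0.19 shift [-2.  -0.4 15.1]
```

```bash
python3 -m jog '[[-0.2,-2,0,10,0],[-0.2,0,0,5,0],[-0.2,0,-10,0,0],[-0.2,0,-8,0,0],[-0.2,0,-3,0,0],[-0.2,0,0,0,0],[-0.2,0,0,0,0]]'; python3 go.py .511 .127 .012 168.4; python3 -m jog '[[-0.2,1.2,-5.2,0,-2.35],[-0.2,1.4,-5.1,0,-2.35],[-0.2,1.6,-5.1,0,-2.35],[-0.2,1.9,-5,0,-2.35],[-0.2,2.1,-4.9,0,-2.35],[-0.2,2.3,-4.8,0,-2.35],[-0.2,2.5,-4.7,0,-2.35],[-0.2,2.7,-4.6,0,-2.35],[-0.2,0,0,0,0],[-0.2,0,0,0,0]]'; python3 go.py .494 .0875 .012 187.2
```

```text
time: 24.4
tool_pos: [0.5112, 0.1312, 0.0115]
eef_rot: [0.316, 3.126, 0.0]
contact_force: [0.6, -0.3, -0.8]
grip_width: 0.0343
pos [0.5112 0.1312 0.0115] yaw 168.44 F [ 0.6 -0.3 -0.8] w 0.0343 t 24.4
turn 0.04 shift [-0.6 -4.1 -0.5]
time: 25.4
tool_pos: [0.4931, 0.0926, 0.0111]
eef_rot: [0.192, -3.135, -0.001]
contact_force: [0.3, -0.5, 0.6]
grip_width: 0.0341
pos [0.4931 0.0926 0.0111] yaw -172.99 F [ 0.3 -0.5  0.6] w 0.0341 t 25.4
turn -0.19 shift [-0.3 -5.1 -0.9]
```

```bash
python3 -m jog '[[-0.2,0,-3,0,0],[-0.2,0,-2,0,0],[-0.2,0,0,0,0],[-0.2,0,0,0,0],[-0.2,0,20,0,0],[-0.2,0,30,-30,0],[-0.2,0,40,-40,0],[-0.2,0,40,-20,0],[-0.2,0,40,0,0],[-0.2,0,40,0,0]]'; python3 -m jog '[[-0.2,0,40,0,8.5],[-0.2,0,0,0,8.5],[-0.2,0,0,0,8.5],[-0.2,0,0,0,8.5]]';python3 - <<'E'
from h import *;from cell import get_image,sense
d={n:get_image(n) for n in("scene","top")};pickle.dump(d,open("im3.pkl","wb"))
t=d["top"]["color"][155:275,255:375,::-1];cv2.imwrite("pics/f.png",cv2.resize(t,None,fx=5,fy=5,interpolation=cv2.INTER_CUBIC))
E
python3 go.py
```

```text
time: 26.4
tool_pos: [0.4688, 0.2926, 0.0975]
eef_rot: [-0.193, 3.134, -0.001]
contact_force: [1.4, -1.0, 0.5]
grip_width: 0.0343
time: 26.8
tool_pos: [0.4631, 0.3315, 0.0965]
eef_rot: [-0.738, -3.054, 0.001]
contact_force: [0.7, -0.1, -0.1]
grip_width: 0.0339
pos [0.4634 0.3311 0.0967] yaw 153.0 F [ 0.9  0.4 -0.1] w 0.0339 t 26.9
```

View pics/f.png

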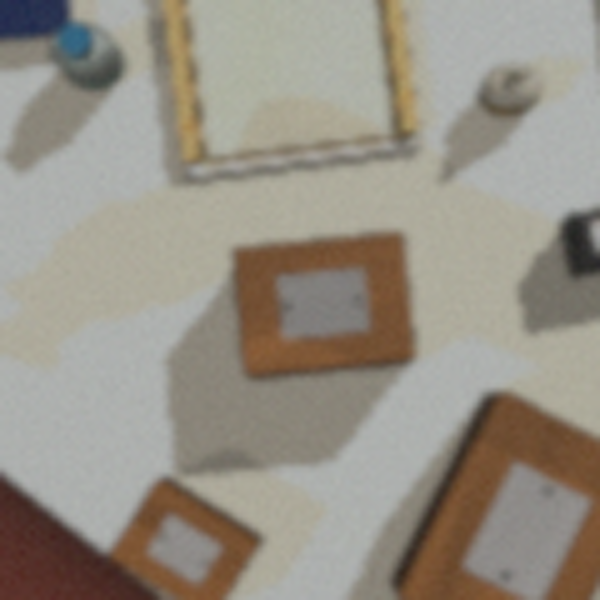

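The block is now nearly square: top corners (234,248), (403,233), (413,359), (247,377), with the fence front from (187,181) to (414,152). I compute its pose in the press frame.

```bash
cat > blk.py <<'E'
from h import *
O=np.array([.6187,.0318]);A=.126;U=np.array([np.cos(A),np.sin(A)]);N=np.array([-U[1],U[0]])
def press(x,y):return O+x*U+y*N
def rep(T,t,pts,f):
    b=np.array([onz(T,t(p),.112)[:2] for p in pts]);v=b[0]+b[1]-b[2]-b[3];w=b[0]+b[3]-b[1]-b[2]
    c=b.mean(0);print("C",c.round(4),"yaw",np.arctan2(v[1],v[0]).round(3),np.arctan2(-w[0],w[1]).round(3),"press",((c-O)@U).round(4),((c-O)@N).round(4))
    g=[onz(T,t(p),.01)[:2] for p in f];v=g[0]-g[1];print("fence mid",(g[0]+g[1])/2,np.arctan2(-v[0],v[1]).round(3),np.linalg.norm(v))
E
python3 - <<'E'
from blk import *
d=pickle.load(open("im3.pkl","rb"));rep(d["top"],lambda p:un(p,5,(255,155)),[(234,248),(403,233),(413,359),(247,377)],[(187,181),(414,152)])
E
```

```text
C [0.5081 0.0113] yaw 0.102 0.11 press -0.1123 -0.0064
fence mid [0.61630061 0.03049089] 0.14 0.16992881395377882
```

The block is at press (−0.112, −0.006), yaw about 0.106. The fingers behave about 18 mm thick. I go round behind it.

```bash
python3 -m jog '[[0.4,0,0,-10,8.5],[0.4,0,0,-10,8.5],[0.4,0,0,-5,8.5],[0.4,0,0,0,8.5],[0.4,0,0,0,8.5],[0.4,0,0,0,8.5],[0.4,0,0,0,5.9]]'; python3 go.py .434 .0035 .012 96.1
```

```text
time: 27.6
tool_pos: [0.4634, 0.3309, 0.1217]
eef_rot: [2.099, 2.337, -0.001]
contact_force: [-0.5, -0.6, -0.6]
grip_width: 0.06
pos [0.4634 0.3309 0.1217] yaw 96.16 F [-0.5 -0.6 -0.6] w 0.06 t 27.6
turn 0.06 shift [-322.4  -64.1  109.7]
```

```bash
python3 -m jog '[[0.4,-32,-6.4,0,0],[0.4,-32,-6.4,0,0],[0.4,-32,-6.4,0,0],[0.4,-32,-6.4,0,0],[0.4,-32,-6.4,0,0],[0.4,-32,-6.4,0,0],[0.4,-32,-6.4,0,0],[0.4,-32,-6.4,0,0],[0.4,-32,-6.4,0,0],[0.4,-32,-6.4,0,0]]'>/dev/null; python3 -m jog '[[0.4,0,0,0,0],[0.4,0,0,0,0]]'; python3 go.py .434 .0035 .012 96.1
```

```text
time: 28.8
tool_pos: [0.4343, 0.0056, 0.1218]
eef_rot: [2.096, 2.34, -0.001]
contact_force: [1.0, 0.7, -0.2]
grip_width: 0.0598
pos [0.4343 0.0056 0.1218] yaw 96.31 F [ 1.   0.7 -0.2] w 0.0598 t 28.8
turn 0.21 shift [ -2.1  -0.5 109.8]
```

```bash
python3 -m jog '[[0.4,-2,0,25,0],[0.4,0,0,25,0],[0.4,0,0,25,0],[0.4,0,0,15,0],[0.4,0,0,10,0],[0.4,0,0,8,0],[0.4,0,0,0,0],[0.4,0,0,0,0]]'; python3 go.py .446 .0045 .012 97.2
python3 - <<'E'
from blk import *
# final TCP for block at press x -.045 with finger half-thickness 11..18
for h in(.011,.018):print(press(-.045-.045-h,0))
E
```

```text
time: 29.6
tool_pos: [0.4349, 0.0044, 0.0142]
eef_rot: [2.096, 2.339, 0.0]
contact_force: [0.8, -0.1, 0.8]
grip_width: 0.0595
pos [0.4349 0.0044 0.0142] yaw 96.27 F [ 0.8 -0.1  0.8] w 0.0595 t 29.6
turn -0.93 shift [-1.3 11.   2.2]
[0.51850068 0.01910765]
[0.51155617 0.01822798]
```

```bash
python3 -m jog '[[0.4,0,6,0,0],[0.4,0,6,0,0],[0.4,0,3,0,-0.4],[0.4,0.5,4,0,-0.5],[0.4,0.6,5,0,0],[0.4,0.6,5,0,0],[0.4,0.6,5,0,0],[0.4,0.6,5,0,0],[0.4,0.6,5,0,0],[0.4,0.6,5,0,0]]'; python3 -m jog '[[0.4,0.6,5,0,0],[0.4,0.6,5,0,0],[0.4,0.6,5,0,0],[0.4,0.6,4,0,0],[0.4,0,0,0,0]]'; python3 -m jog '[[0.4,0,2,0,0],[0.4,0,2,0,0],[0.4,0,0,0,0]]';python3 -m jog '[[0.4,0,2,0,0],[0.4,0,0,0,0]]'; python3 go.py .5115 .0182 .012 97.2
```

```text
time: 30.6
tool_pos: [0.483, 0.0142, 0.0136]
eef_rot: [-2.079, -2.355, 0.0]
contact_force: [-1.7, -0.3, 0.9]
grip_width: 0.0597
time: 31.1
tool_pos: [0.5021, 0.0191, 0.0138]
eef_rot: [2.079, 2.355, 0.001]
contact_force: [-0.8, 0.2, -0.3]
grip_width: 0.0598
time: 31.4
tool_pos: [0.5054, 0.0193, 0.0137]
eef_rot: [2.079, 2.355, -0.0]
contact_force: [-1.6, -0.5, -0.3]
grip_width: 0.0599
time: 31.6
tool_pos: [0.5074, 0.0195, 0.0137]
eef_rot: [2.079, 2.355, -0.0]
contact_force: [-0.9, -1.2, 0.8]
grip_width: 0.0598
pos [0.5074 0.0195 0.0137] yaw 97.12 F [-0.9 -1.2  0.8] w 0.0598 t 31.6
turn -0.08 shift [-1.8  3.9  1.7]
```

```bash
for r in 1; do python3 -m jog '[[0.4,0,2,0,0],[0.4,0,0,0,0]]'|grep -E 'pos|force'; python3 -m jog '[[0.4,0,1.5,0,0],[0.4,0,0,0,0]]'|grep -E 'pos|force';python3 -m jog '[[0.4,0,1.5,0,0],[0.4,0,0,0,0]]'|grep -E 'pos|force';python3 -m jog '[[0.4,0,1,0,0],[0.4,0,0,0,0]]'|grep -E 'pos|force'; done
```

```text
tool_pos: [0.5094, 0.0197, 0.0137]
contact_force: [-1.3, 0.2, 0.8]
tool_pos: [0.5108, 0.0199, 0.0137]
contact_force: [-0.8, 0.7, -0.1]
tool_pos: [0.5123, 0.0201, 0.0137]
contact_force: [-1.2, -0.6, 0.6]
tool_pos: [0.5132, 0.0202, 0.0137]
contact_force: [-1.9, -0.4, 0.1]
```

```bash
for r in 1; do python3 -m jog '[[0.4,0,1,0,0],[0.4,0,0,0,0]]'|grep -E 'pos|force'; python3 -m jog '[[0.4,0,1,0,0],[0.4,0,0,0,0]]'|grep -E 'pos|force';python3 -m jog '[[0.4,0,1,0,0],[0.4,0,0,0,0]]'|grep -E 'pos|force';python3 -m jog '[[0.4,0,1,0,0],[0.4,0,0,0,0]]'|grep -E 'pos|force'; done
```

```text
tool_pos: [0.5143, 0.0204, 0.0137]
contact_force: [-1.8, 0.2, -0.1]
tool_pos: [0.5152, 0.0205, 0.0137]
contact_force: [-2.7, 0.2, -0.3]
tool_pos: [0.5157, 0.0205, 0.0137]
contact_force: [-5.9, -0.9, 3.7]
tool_pos: [0.5161, 0.0204, 0.0138]
contact_force: [-9.5, -2.7, 7.7]
```

The fence contact is clear: the force jumps to 6–9.5 N at x=0.5155, matching the predicted position. I back off, rise aside and verify.

```bash
python3 -m jog '[[0.4,0,-2,0,0],[0.4,0,0,0,0],[0.4,0,0,0,0],[0.4,0,-20,0,0],[0.4,0,-10,-30,0],[0.4,0,0,-40,0],[0.4,40,0,-30,0],[0.4,40,0,0,0],[0.4,40,0,0,0],[0.4,40,0,0,0]]' >/dev/null; python3 -m jog '[[0.4,40,0,0,0],[0.4,40,0,0,0],[0.4,0,0,0,0]]' ;python3 - <<'E'
from h import *;from cell import get_image,sense
d={n:get_image(n) for n in("scene","top")};pickle.dump(d,open("im4.pkl","wb"))
t=d["top"]["color"][130:250,255:375,::-1];cv2.imwrite("pics/g.png",cv2.resize(t,None,fx=5,fy=5,interpolation=cv2.INTER_CUBIC))
E
python3 go.py
```

```text
time: 34.5
tool_pos: [0.4542, 0.2615, 0.1145]
eef_rot: [-2.069, -2.361, -0.006]
contact_force: [0.6, -0.2, 0.6]
grip_width: 0.0595
pos [0.4556 0.256  0.1138] yaw 97.25 F [-0.1 -0.5 -0.5] w 0.0597 t 34.6
```

View pics/g.png

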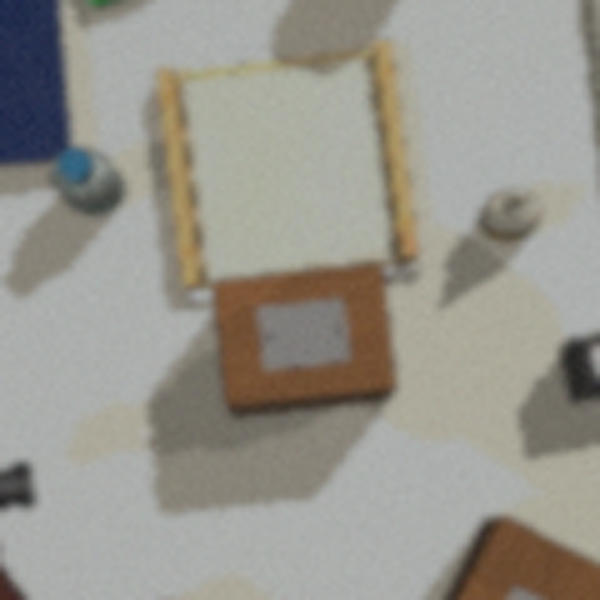

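The block stands flush at the fence, corners at (215,283), (382,264), (394,392), (230,410). The guides end at (187,288) and (414,260).

```bash
python3 - <<'E'
from blk import *
d=pickle.load(open("im4.pkl","rb"));T=d["top"];t=lambda p:un(p,5,(255,130))
rep(T,t,[(215,283),(382,264),(394,392),(230,410)],[(188,304),(414,275)])
for p in[(186,288),(414,260),(160,70),(386,42)]:
    q=onz(T,t(p),.026)[:2];print("guide outer corner press",((q-O)@U).round(4),((q-O)@N).round(4))
E
python3 go.py .505 .0185 .06 97.2
```

```text
C [0.5715 0.0252] yaw 0.118 0.124 press -0.0477 -0.0006
fence mid [0.61780039 0.03013898] 0.14 0.16920538274290317
guide outer corner press 0.0075 0.0823
guide outer corner press 0.009 -0.0865
guide outer corner press 0.1715 0.0838
guide outer corner press 0.1732 -0.085
pos [0.4556 0.256  0.1138] yaw 97.25 F [-0.1 -0.5 -0.5] w 0.0597 t 34.6
turn 0.05 shift [-241.8   19.2   53.8]
```

The block is at press (−0.048, −0.001), yaw error under 0.01, so it is well centred. Next I place the fingers high behind it (tips at true z ≈ 0.088) and tip it along the arc I worked out.

```bash
python3 -m jog '[[0.4,-30,1,0,0],[0.4,-30,1,0,0],[0.4,-30,1,0,0],[0.4,-30,1,0,0],[0.4,-30,1,0,0],[0.4,-30,1,0,0],[0.4,-30,1,0,0],[0.4,-30,1,0,0],[0.4,0,0,0,0],[0.4,0,0,0,0]]' >/dev/null; python3 go.py .4947 .016 .043 97.2; python3 -m jog '[[0.4,0,0,20,0],[0.4,0,0,25,0],[0.4,0,0,15,0],[0.4,0,0,10,0],[0.4,0,0,0,0],[0.4,0,0,0,0]]'; python3 go.py .4947 .016 .043 97.2
```

```text
pos [0.4933 0.0159 0.1137] yaw 96.9 F [ 0.8 -0.7 -0.3] w 0.06 t 35.6
turn -0.3 shift [-0.1  1.4 70.7]
time: 36.2
tool_pos: [0.4936, 0.0181, 0.0442]
eef_rot: [2.079, 2.355, 0.0]
contact_force: [0.1, -0.8, -0.2]
grip_width: 0.0598
pos [0.4936 0.0181 0.0442] yaw 97.15 F [ 0.1 -0.8 -0.2] w 0.0598 t 36.2
turn -0.05 shift [-2.2  0.8  1.2]
```

```bash
python3 -m jog '[[0.4,-2,7,0,0],[0.4,0,7,0,0],[0.4,0,4,0,0],[0.4,0,2,0,0],[0.4,0,0,0,0]]'; python3 -m jog '[[0.4,0,4.2,-4.3,0],[0.4,0,4.3,-4.2,0],[0.4,0,4.4,-4,0],[0.4,0,4.5,-3.8,0]]'; python3 -m jog '[[0.4,0,5,-3.4,0],[0.4,0,5,-3.2,0],[0.4,0,5.1,-3,0],[0.4,0,5.1,-2.9,0]]'
```

```text
time: 36.7
tool_pos: [0.5137, 0.0184, 0.0437]
eef_rot: [-2.079, -2.355, 0.0]
contact_force: [-0.0, -0.0, 0.3]
grip_width: 0.0597
time: 37.1
tool_pos: [0.5308, 0.02, 0.0603]
eef_rot: [-2.079, -2.355, 0.001]
contact_force: [-2.2, -1.7, 0.5]
grip_width: 0.0599
time: 37.5
tool_pos: [0.5513, 0.0229, 0.0732]
eef_rot: [2.079, 2.355, -0.0]
contact_force: [-3.5, -0.8, 3.1]
grip_width: 0.0596
```

```bash
python3 -m jog '[[0.4,0,5.5,-2.4,0],[0.4,0,5.5,-2.2,0],[0.4,0,5.6,-2,0],[0.4,0,5.6,-1.8,0]]'|grep -E 'pos|force'; python3 -m jog '[[0.4,0,5.8,-1.2,0],[0.4,0,5.9,-1,0],[0.4,0,5.9,-0.8,0],[0.4,0,6,-0.6,0]]'|grep -E 'pos|force'
```

```text
tool_pos: [0.574, 0.0262, 0.0817]
contact_force: [-0.3, -0.2, 3.5]
tool_pos: [0.5969, 0.0289, 0.0844]
contact_force: [-0.1, 0.7, 0.2]
```

The force has dropped to zero, so it is at or past balance. A small extra nudge, then I back off and look.

```bash
python3 -m jog '[[0.4,0,5,0,0],[0.4,0,5,0,0],[0.4,0,0,0,0],[0.4,0,0,0,0]]'|grep -E 'pos|force'
python3 - <<'E'
from h import *;from cell import get_image,sense
d={n:get_image(n) for n in("scene","top")};pickle.dump(d,open("im5.pkl","wb"))
# block seen in the scene: brown pixels in the pad region vs earlier picture
a=pickle.load(open("im4.pkl","rb"))["scene"]["color"].astype(int);b=d["scene"]["color"].astype(int)
f=lambda c:((c[...,0]-c[...,2]>50)&(c[...,0]<200)&(c[...,1]<130))
for c in(a,b):
    m=f(c)[150:230,270:400];print(m.sum(),[int(m[:,i:i+10].sum()) for i in range(0,130,10)])
E
```

```text
tool_pos: [0.6059, 0.0299, 0.0842]
contact_force: [-0.2, 0.1, -0.5]
2029 [186, 93, 207, 370, 431, 421, 244, 6, 0, 50, 21, 0, 0]
1730 [190, 90, 103, 131, 302, 238, 234, 309, 58, 53, 22, 0, 0]
```

```bash
python3 -m jog '[[0.4,0,-10,-20,0],[0.4,0,-30,-30,0],[0.4,0,-30,-10,0],[0.4,30,-30,0,0],[0.4,30,0,0,0],[0.4,30,0,0,0],[0.4,30,0,0,0],[0.4,30,0,0,0],[0.4,30,0,0,0],[0.4,30,0,0,0]]' >/dev/null; python3 -m jog '[[0.4,30,0,0,0],[0.4,0,0,0,0],[0.4,0,0,0,0]]'
python3 - <<'E'
from h import *;from cell import get_image,sense
d={n:get_image(n) for n in("scene","top")};pickle.dump(d,open("im6.pkl","wb"))
a=cv2.resize(d["top"]["color"][135:235,275:375],None,fx=4,fy=4,interpolation=cv2.INTER_CUBIC)
b=cv2.resize(d["scene"]["color"][140:240,290:390],None,fx=4,fy=4,interpolation=cv2.INTER_CUBIC)
t=cv2.resize(d["top"]["color"][130:270,185:395],None,fx=1.4,fy=1.4)
c=np.zeros((600,800,3),np.uint8);c[:400]=np.hstack([a,b]);c[400:400+196,:294]=t;cv2.imwrite("pics/i.png",c[:,:,::-1])
E
```

```text
time: 40.1
tool_pos: [0.4767, 0.2559, 0.1444]
eef_rot: [-2.077, -2.357, 0.001]
contact_force: [0.4, -1.2, 0.2]
grip_width: 0.0596
```

View pics/i.png

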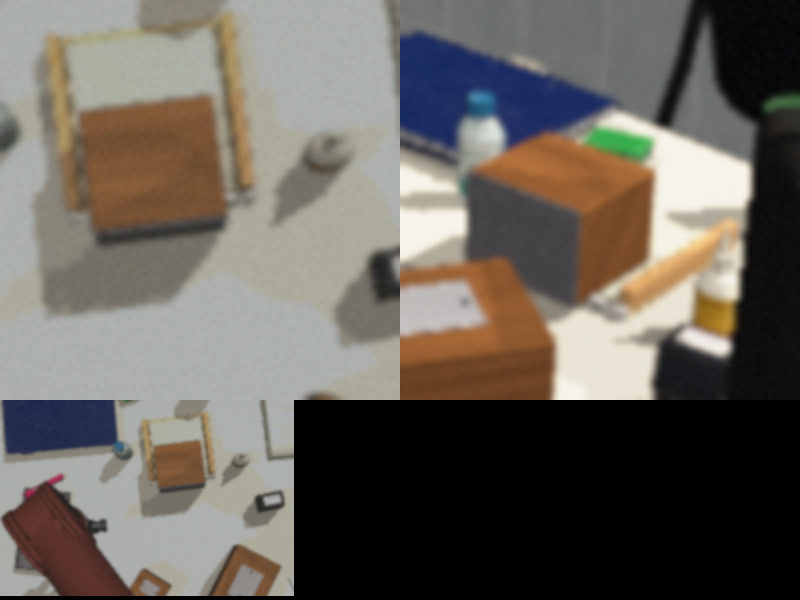

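The block lies on the pad between the guides. Its upper face is at (80,110), (213,96), (225,218), (97,230) in the top crop, felt foot facing the robot, and bottles and stamp are in place. I check the numbers.

Run:
```python
from blk import *
d=pickle.load(open("im6.pkl","rb"));T,S=d["top"],d["scene"];t=lambda p:un(p,4,(275,135));s=lambda p:un((p[0]-400,p[1]),4,(290,140))
b=np.array([onz(T,t(p),.101)[:2] for p in[(80,110),(213,96),(225,218),(97,230)]])
for q in b:print("press",((q-O)@U).round(4),((q-O)@N).round(4))
v=b[0]+b[1]-b[2]-b[3];print("centre",((b.mean(0)-O)@U).round(4),((b.mean(0)-O)@N).round(4),"yaw rel",np.arctan2(v[1],v[0])-A,"len",np.linalg.norm(v)/2)
for n,a,c in[("TL",(80,110),(547,134)),("TR",(213,96),(654,175)),("BR",(225,218),(582,212)),("BL",(97,230),(468,178))]:print(n,"z",tri(T,t(a),S,s(c))[2].round(4))
```

```text
press 0.0839 0.0586
press 0.0829 -0.0584
press -0.0251 -0.0564
press -0.0228 0.0554
centre 0.0297 -0.0002 yaw rel 0.005448407045599735 len 0.10737786362148602
TL z 0.0983
TR z 0.0967
BR z 0.1011
BL z 0.0936
```

```bash
python3 -c "
from cell import bot;print(bot.finish_job())"
```

```text
the job is handed in; nothing more can be done
None
```

The stapler is standing in the tray and the pressing block lies flat on the pad between the guides. I handed the job in at about 40 s of the 72 s; no verdict was reported.

**What went differently from plan:** the first grasp on the stapler closed on nothing. Pressing the shut fingers on bare desk showed that the tool's reported height reads about 35 mm low. I allowed for that in every later move, and the second grasp held.

**Last checks:**

| Check | Measured | Allowed |
|---|---|---|
| Stapler in tray | 7 mm from the middle along x and 3 mm along y; standing in the picture just after release | ±80 mm along x, ±45 mm along y |
| Block at the fence before tipping | x −0.048 m, y −0.001 m, under 0.01 rad off square | x above −0.052 m, y ±0.015 m, 0.08 rad |
| Block on the pad: top end beyond the fence front | about 84–86 mm | 75–150 mm |
| Block on the pad: off midway | under 1 mm | ±16 mm |
| Block on the pad: off square | about 0.005 rad | 0.1 rad |

- **Weaker readings:** the upper face of the lying block came out at 94–101 mm high, where 101 mm is expected. Its length read 107 mm instead of 112 mm. I put both down to reading the pixels. Flatness was judged from the pictures and the block's position, not measured directly.
- **Not rechecked:** in the final picture the arm hid part of the tray, so I did not check the stapler again after placing it.
- **Everything else:** the bottles and stamp looked unmoved, and the gripper was clear of everything when I handed in.

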